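# Load the flask carrier onto the lab shaker

### The job

Slide the loaded yellow carrier off the shaker's white loading shelf, over the step and in under the side rails of the steel platform, keeping it level so that it neither catches nor tips the bottle and flask standing in it. Push it gently (never more than about one and a half kilograms of push) fully home, so that the orange spring plunger on the blue stop is pressed all the way in, then let go and leave it resting there, with the other things on the bench left alone.

Things in the scene. Friction and masses are not known exactly. Their poses are not given: they have to be found in the camera images.
- dock: Lab shaker, fixed, 475 mm long, blue control strip on its +y side. Origin: on the bench below the step edge, on the centre line; +x = loading direction, z up. White loading shelf x = -262 to -2 mm, 180 mm wide, flat, top at z = 45. Steel platform x = 1 to 217 mm. Over 24 N between carrier and shaker (platform, rails, stop and the loaded carrier's own 5 to 8 N weight included) is too much.
- step (a point): Point on the step edge line, at the shelf's height (z = 45 mm in the dock). Its axes are the dock's. The platform's deck begins here with a square edge, 2 to 16 mm HIGHER than the shelf: levelling mounts set it differently each time and it is NOT measured, so it must be felt. The first 35 mm of deck (x = 0 to 35) have nothing above them.
- rails (a point): Mouth of the dark steel side rails, on the centre line at x = 35 mm, shelf height. They run to x = 200. Inner walls at y = +-68 mm (carrier +-65), flared to about +-78 from x = 36 back to 7. Lips over the carrier's plate edges reach in to y = +-57, underside 8 mm above the deck, top 12: the 5 mm plate runs under them with 3 mm to spare, so it cannot be set in from above.
- stop_zone (a point): Centre line, x = 164 mm, shelf height: about here stands the blue stop block, 60 mm wide, 26 mm high, on the deck. It is rigid, clamped with its face somewhere from x = 152 to 176 mm, NOT measured: to be found by feel or seen.
- plunger (a joint): Orange spring plunger, 12 mm across, in the face of the blue stop, on the centre line 12 mm above the deck. 0 = sticking out 8 mm, 0.008 m = pressed all the way in, level with the stop's face, where the stop is rigid. Its spring is weak (0.5 to 1.1 N) and springs out again; the resting carrier's friction holds it in.
- carrier: Yellow carrier, loose, about 0.4 kg: plate 180 x 130 x 5 mm, rim 20 mm high (at the plate's edge at both ends, 13 mm inside it along the sides). Origin: centre of its underside; x along its length, roughly the dock's +x; z up. At the centre a rigid handle: steel web 10 mm thick, topped by a black grip 44 mm long (x), 16 thick (y), from z = 57 to 89. Starts flat on the shelf.
- bottle: Amber bottle, 44 mm across, 75 mm high, about 0.12 kg, standing loose in the carrier behind the handle (-x). Origin: centre of its underside, z up.
- flask: Pale green conical flask, 56 mm across at the foot, 72 mm high, about 0.12 kg, standing loose in the carrier in front of the handle (+x). Origin: centre of its underside, z up.
- stopper: Black rubber stopper, 24 mm across, 22 mm high, on the blue control strip (40 mm above the bench). Origin: underside. Leave alone.
- black_bottle: Black plastic bottle, 60 mm across, 150 mm high, on the bench. Origin: underside. Leave alone.
- mortar: White ceramic bowl, 90 mm across, 60 mm high. Origin: underside. Leave alone.
- dropper: Small amber bottle, 40 mm across, 70 mm high, on the bench. Origin: underside. Leave alone.

How it is judged:
On the way, in this order (a step that is already met when the one before it is completed fails the run):
1. the carrier bridges the step: its front end is past the rails' mouth by at least 5 mm, level, on the centre line, touching the shaker, its rear end still behind the step (x of carrier in the frame of dock between -0.05 and 0.05 m and y of carrier in the frame of dock between -0.006 and 0.006 m and angle between the x axis of carrier and the x axis of dock, either way round below 0.08 rad and angle between carrier's own z axis and vertical below 0.08 rad and z of carrier in the frame of dock below 0.066 m and contact force between carrier and dock above 0.3 N), for 0.05 s.
2. the carrier presses the plunger in to at least 6 of its 8 mm (value of joint plunger above 0.006 m and x of carrier in the frame of dock above 0.054 m), for 0.2 s.
At the end, for the whole second after the job is handed in: The carrier rests released and still on the platform between the rails (within 6 mm of the centre line, 0.08 rad in line, 0.05 rad level), holding the plunger pressed in by more than 6 of its 8 mm; bottle and flask stand upright (within 0.15 rad) and still inside the carrier (all of step 2 and x of carrier in the frame of dock below 0.092 m and y of carrier in the frame of dock between -0.006 and 0.006 m and z of carrier in the frame of dock between 0.045 and 0.064 m and angle between the x axis of carrier and the x axis of dock, either way round below 0.08 rad and angle between carrier's own z axis and vertical below 0.05 rad and linear speed of carrier below 0.01 m/s and linear speed of each of bottle, flask below 0.02 m/s and angle between each of bottle, flask's own z axis and vertical below 0.15 rad and z of bottle in the frame of carrier between -0.003 and 0.015 m and x of bottle in the frame of carrier between -0.085 and 0.085 m and y of bottle in the frame of carrier between -0.05 and 0.05 m and z of flask in the frame of carrier between -0.003 and 0.015 m and x of flask in the frame of carrier between -0.085 and 0.085 m and y of flask in the frame of carrier between -0.05 and 0.05 m); the robot touches nothing.
It fails at once if more than 24 N between carrier and shaker (contact force between carrier and dock above 24 N).
It fails at once if the carrier tilts by more than 0.2 rad (angle between carrier's own z axis and vertical above 0.2 rad).
It fails at once if the bottle or the flask tips by more than 0.3 rad (angle between any of bottle, flask's own z axis and vertical above 0.3 rad).
It fails at once if another thing on the bench is moved by more than 15 mm (distance of any of stopper, black_bottle, mortar, dropper from where it was at the start of the episode above 0.015 m).
It also fails if it takes over 70 s, if anything falls off the work surface, if the arm or the gripper's body presses on something with over 40 N, if the wrist force passes 120 N, or if a joint passes its speed limit or range.

### The arm

A 7-joint arm with a two-finger parallel gripper is mounted at the origin on the work surface. World frame = base frame: x ahead of the robot, y to its left, z up, the work surface at z = 0. Lengths are in m, angles in rad, forces in N, time in s.
With the tool pointing down it reaches from about 0.4 to 0.875 m from the base axis. Payload 19.3 kg.
Tool frame: the origin (TCP) lies midway between the tips of the shut fingers; the grasp point (between the pads) lies 19 mm behind it (bot.grip_point_offset is the distance from the TCP to the grasp point, in m); z points along the fingers, y is the direction in which the jaws open and shut (so a half turn about z gives the same grasp; the last joint's range is limited). The gripper opens to 85 mm and grips with 20 to 120 N. Pads are 22 mm wide; open, the fingers measure 114 mm over their backs; the gripper's body (76 mm by 85 mm) begins 54 mm behind the grasp point. The pads swing forward as they close: fully open they stand 13 mm farther back than shut.
Start: joints at [-1.329, 0.521, -0.036, 1.599, 0.021, 1.021, -0.113], TCP at [0.192, 0.595, 0.231] pointing down, gripper open.
Joint ranges: [-2.91, 2.91], [-0.3, 2.13], [-1.5, 1.42], [0.17, 2.43], [-1.26, 4.41], [0.16, 1.93], [-2.52, 2.52]. Speed limits (rad/s): [1.89, 1.89, 2.39, 2.39, 3.01, 3.01, 3.01].

### API

Orientations are given as a unit quaternion [x, y, z, w].
In Python, from bench import bot gives the robot as it stands.
- The arm moves only by the tool apply_moves, never from a script. Its argument "targets" is a list of rows, each a list of 2 entries, a list of its own where there are three numbers: the shift along the tool's x, y, z in cm, then the turn, a rotation vector about the tool's x, y, z in units of 8 degrees (1.0 is 8 degrees). A call has 1 to 5 rows; each row shifts and turns the commanded pose from where the row before left it, along the tool's axes as they then stand; what a row does not reach is not made up. A row lasts 1/10 s, in which the tool goes at most 50 mm and 8.59 degrees, less where a joint would pass 70% of its speed; a pose out of reach is approached as far as the arm can. A call is refused whole if a number of a shift passes 5 or a number of a turn 1, either way. A call with a gripper value outside its range is refused whole. "hand" is the opening in per cent of the stroke, from 0 (shut) to 100 (fully open), set as the call begins (left out, the last holds). The fingers move at their own pace and stop on an object; the grip force is fixed at half the most. Time passes only in rows, so rows that do not move let the fingers close. It gives the time, the measured TCP pose, the force and the opening at its end, in the units of the state.
- bot.get_state(): the state, without advancing time (a new reading comes with each control period).
- bot.camera(name): name is "scene" or "side" or "wrist"; returns (picture, depth): 384x512x3 uint8, blue, green, red; 384x512 float32, m along the optical axis (not along the pixel's ray), 0 where there is no reading.
- bot.camera_info(name): a dict with "intrinsics" (3x3 intrinsics, pixels), "k1" (the pictures are not rectified: a ray, as slopes to the right and down, at radius r is drawn at 1 + k1 r^2 times it, then the intrinsics apply), "extrinsics" (4x4, takes a point from camera to world coordinates). Camera axes: x right, y down, z forward; pixel columns grow to the right and rows downward; lengths in m; the calibration is good to about 2 mm. A picture is of the moment at which its call begins: read the wrist's pose just before it. camera_info takes no time and is no camera call; for the wrist camera it gives the pose at the moment of the call.
- bot.sign_off(): hands the job in, once; it reports no verdict.
The state is a dict: "time": time; "qpos": joint angles; "joint_velocities": joint speeds; "effort": joint torques, N m; "tool_pos": TCP position; "tcp_rot": TCP orientation; "contact_force": force on the tool from outside, world axes, zero at the start; "moment": the same for the moment, N m; "opening": opening from 0.0 (shut) to 1.0 (fully open).
Only numpy, scipy, OpenCV 4.12 (cv2) and the standard library are available. Lean on these libraries where they do the work, as an engineer would, in place of code of your own. Each camera call takes 0.05 s, during which the arm holds its last target.

## Working session

There is one attempt and no reset: what is moved stays moved. The work goes in short steps, Python scripts to look and compute and a tool call to move; the robot and the scene stay as the last step left them, time stands still between calls to the robot, and variables do not carry over. Pictures are saved under pics/ and viewed, and the job is handed in when it is done.

Besides the shell and the picture viewer there is one more tool, called after "Call:" as a command line: name --argument value ..., lists and objects as JSON in quotes. apply_moves: Moves the arm, as the interface text tells. Its arguments: {"type":"object","properties":{"targets":{"type":"array","items":{"type":"array"}},"hand":{"type":"number"}},"required":["targets"]}

```bash
ls; mkdir -p pics; python3 - <<'E'
from bench import bot
import cv2,numpy as np
s=bot.get_state();print(s)
for n in ["scene","side","wrist"]:
    i=bot.camera_info(n);print(n,i)
    p,d=bot.camera(n);cv2.imwrite(f"pics/{n}0.png",p);np.save(f"pics/{n}0.npy",d)
E
```

```text
pics
{'time': 0.0, 'qpos': array([-1.32923202,  0.52202632, -0.03631519,  1.59998954,  0.02118619,
        1.02107944, -0.11278832]), 'joint_velocities': array([ 0.00159498,  0.00014481,  0.00039807,  0.00041233, -0.00167606,
        0.00165671, -0.00011295]), 'effort': array([ 1.59200052e-03, -9.27130938e+01,  1.98069692e+00, -3.69906807e+01,
        1.79628131e-02,  8.56874714e-03,  2.59094463e-05]), 'tool_pos': array([0.19164891, 0.59454958, 0.2307248 ]), 'tcp_rot': array([ 1.55259710e-01,  9.87873529e-01, -5.56808330e-04, -5.05359799e-05]), 'contact_force': array([ 0.00945966,  0.12948922, -0.17296474]), 'moment': array([0.02417333, 0.03496251, 0.05471616]), 'opening': 0.9968307918780432}
scene {'intrinsics': array([[459.18026235,   0.        , 252.72976773],
       [  0.        , 459.18026235, 191.1028396 ],
       [  0.        ,   0.        ,   1.        ]]), 'k1': -0.08934798470977505, 'extrinsics': array([[ 0.46544283,  0.66539745, -0.58361735,  1.27354505],
       [ 0.88488001, -0.33589473,  0.32274153, -0.43079313],
       [ 0.0187174 , -0.66664906, -0.74513669,  0.98567135
[... 293 characters left out ...]
97235129, -0.13596907,  0.18985623,  0.33757636],
       [-0.23237314, -0.48278542,  0.84434647, -1.02008729],
       [-0.02314518, -0.86511887, -0.50103258,  0.64662324],
       [ 0.        ,  0.        ,  0.        ,  1.        ]])}
wrist {'intrinsics': array([[312.881434  ,   0.        , 252.7944862 ],
       [  0.        , 312.881434  , 192.13409708],
       [  0.        ,   0.        ,   1.        ]]), 'k1': -0.0019598212567468703, 'extrinsics': array([[ 0.30649276,  0.90721626,  0.28813338,  0.11754878],
       [ 0.95187072, -0.2914525 , -0.0948555 ,  0.61805204],
       [-0.00207726,  0.30333825, -0.95288068,  0.37284391],
       [ 0.        ,  0.        ,  0.        ,  1.        ]])}
```

View pics/scene0.png

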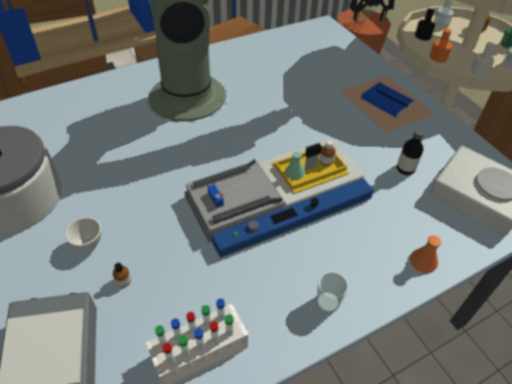

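View pics/side0.png

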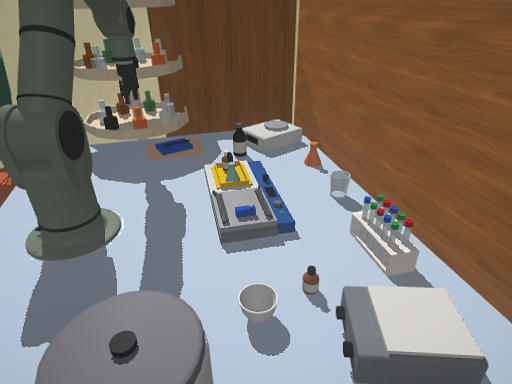

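View pics/wrist0.png

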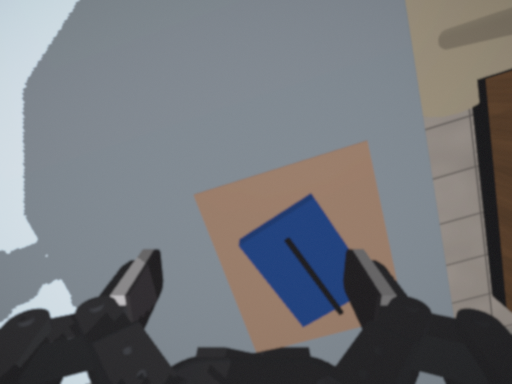

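```bash
cat > h.py <<'E'
import numpy as np,cv2
from bench import bot
def rays(info,uv):
    K=info["intrinsics"];k=info["k1"]
    x=(np.asarray(uv,float)-[K[0,2],K[1,2]])/K[0,0]
    y=x.copy()
    for _ in range(20):
        r2=(y**2).sum(-1,keepdims=True); y=x/(1+k*r2)
    return np.concatenate([y,np.ones(y.shape[:-1]+(1,))],-1)
def cloud(info,d):
    h,w=d.shape; uv=np.stack(np.meshgrid(np.arange(w),np.arange(h)),-1)
    P=rays(info,uv)*d[...,None]; E=info["extrinsics"]
    W=P@E[:3,:3].T+E[:3,3]; W[d<=0]=np.nan
    return W
def atz(info,uv,z):
    E=info["extrinsics"]; D=rays(info,uv)@E[:3,:3].T; o=E[:3,3]
    return o+D*((z-o[2])/D[...,2:3])
def proj(info,W):
    E=info["extrinsics"];P=(np.asarray(W)-E[:3,3])@E[:3,:3]
    x=P[...,:2]/P[...,2:];r2=(x**2).sum(-1,keepdims=True);x=x*(1+info["k1"]*r2)
    K=info["intrinsics"];return x*K[0,0]+[K[0,2],K[1,2]]
E
python3 - <<'E'
from h import *
i=bot.camera_info("scene");d=np.load("pics/scene0.npy");p=cv2.imread("pics/scene0.png")
W=cloud(i,d)
for u,v in [(195,192),(300,163),(260,225),(215,192),(360,178),(313,150),(325,148),(295,168),(85,235),(410,155),(122,275),(312,203)]:
    print((u,v),p[v,u],W[v,u].round(4))
c=p[130:255,175:385];cv2.imwrite("pics/sc.png",cv2.resize(c,None,fx=3.7,fy=3.7,interpolation=cv2.INTER_CUBIC))
i=bot.camera_info("side");p=cv2.imread("pics/side0.png")
c=p[140:250,190:310];cv2.imwrite("pics/sd.png",cv2.resize(c,None,fx=5,fy=5,interpolation=cv2.INTER_CUBIC))
E
```

```text
(195, 192) [133 139 136] [ 0.4733 -0.1677  0.0507]
(300, 163) [111 151 132] [0.5432 0.1198 0.0958]
(260, 225) [123  76  42] [ 0.6457 -0.0592  0.0399]
(215, 192) [157  75  32] [ 0.5212 -0.1285  0.0788]
(360, 178) [109 103  96] [0.6271 0.2769 0.0402]
(313, 150) [14 13 15] [0.541  0.1598 0.1263]
(325, 148) [30 51 76] [0.5296 0.2109 0.1033]
(295, 168) [83 98 72] [0.5472 0.102  0.0878]
(85, 235) [103 110 111] [ 0.4501 -0.4752  0.0131]
(410, 155) [13 16 14] [0.6488 0.4315 0.0844]
(122, 275) [ 32  65 105] [ 0.635  -0.4242  0.0475]
(312, 203) [23 21 20] [0.6583 0.0899 0.0619]
```

View pics/sc.png

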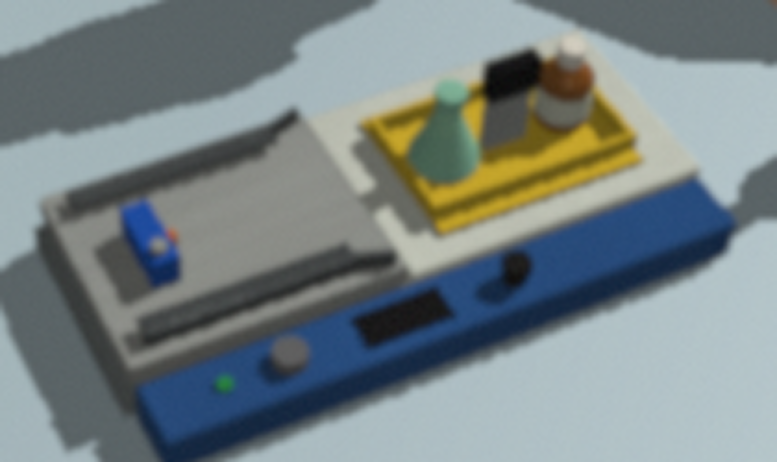

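View pics/sd.png

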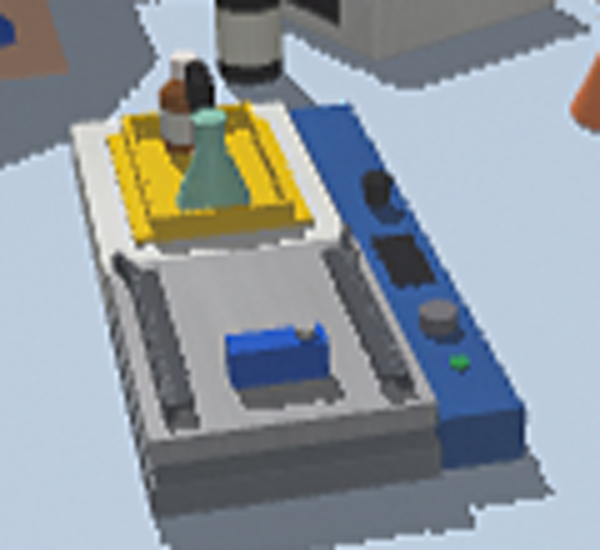

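```bash
python3 - <<'E'
from h import *
for n in ["scene","side"]:
    i=bot.camera_info(n);d=np.load(f"pics/{n}0.npy");p=cv2.imread(f"pics/{n}0.png").astype(int)
    W=cloud(i,d);B,G,R=p[...,0],p[...,1],p[...,2]
    roi=(W[...,0]>.35)&(W[...,0]<.75)&(W[...,1]>-.3)&(W[...,1]<.35)
    m=roi&(B>R+30)&(B>60)&(np.abs(W[...,2]-.04)<.006)
    P=W[m];r=cv2.minAreaRect((P[:,:2]*1000).astype(np.float32));print(n,"strip",len(P),r,P[:,2].mean())
    for nm,m in [("yellow",roi&(R>B+60)&(G>B+40)),("blk",roi&(p.max(-1)<40)&(W[...,2]>.09)),("stop",roi&(B>R+50)&(W[...,2]>.055)),("green",roi&(G>R+12)&(W[...,2]>.07)),("gray",roi&(W[...,2]>.043)&(abs(p.max(-1)-p.min(-1))<25))]:
        P=W[m]; print(nm,len(P),cv2.minAreaRect((P[:,:2]*1000).astype(np.float32)) if len(P) else 0,np.percentile(P,[2,50,98],axis=0).round(4).tolist() if len(P) else 0)
    P=W[roi];h,e=np.histogram(P[:,2],bins=np.arange(0.03,.14,.002));print([(round(a,3),b) for a,b in zip(e,h)])
E
```

```text
scene strip 2563 ((649.2686157226562, 50.16954040527344), (477.00689697265625, 59.920265197753906), 88.34043884277344) 0.03992557374403287
yellow 1193 ((533.1245727539062, 171.3836212158203), (199.11390686035156, 139.00022888183594), 88.0793685913086) [[0.4832, 0.0729, 0.0471], [0.566, 0.1556, 0.0523], [0.5994, 0.25, 0.0679]]
blk 123 ((539.203857421875, 161.9796600341797), (12.764520645141602, 42.96723937988281), 1.7839899063110352) [[0.5346, 0.1409, 0.1076], [0.5417, 0.1599, 0.1256], [0.5452, 0.1823, 0.137]]
stop 177 ((597.6985473632812, -30.422531127929688), (294.6536865234375, 78.04434967041016), 50.69975280761719) [[0.4954, -0.1425, 0.0592], [0.5296, -0.1326, 0.08], [0.6006, -0.0149, 0.0846]]
green 384 ((532.2675170898438, -6.3416900634765625), (273.9866943359375, 65.31246185302734), 86.657470703125) [[0.4979, -0.1422, 0.0706], [0.5389, 0.0971, 0.0816], [0.556, 0.1227, 0.1242]]
gray 5932 ((550.9186401367188, 54.70573425292969), (480.15771484375, 224.10568237304688), 88.27932739257812) [[0.4491, -0.1809, 0.0435], [0.5445, -0.0253, 0.0545], [0.6466, 0.2835, 0.1248]]
[(np.float64(0.
[... 4205 characters left out ...]
0.098), np.int64(8)), (np.float64(0.1), np.int64(5)), (np.float64(0.102), np.int64(8)), (np.float64(0.104), np.int64(7)), (np.float64(0.106), np.int64(7)), (np.float64(0.108), np.int64(4)), (np.float64(0.11), np.int64(4)), (np.float64(0.112), np.int64(7)), (np.float64(0.114), np.int64(8)), (np.float64(0.116), np.int64(4)), (np.float64(0.118), np.int64(7)), (np.float64(0.12), np.int64(12)), (np.float64(0.122), np.int64(18)), (np.float64(0.124), np.int64(10)), (np.float64(0.126), np.int64(7)), (np.float64(0.128), np.int64(2)), (np.float64(0.13), np.int64(2)), (np.float64(0.132), np.int64(13)), (np.float64(0.134), np.int64(5)), (np.float64(0.136), np.int64(3)), (np.float64(0.138), np.int64(0))]
```

```bash
cat >> h.py <<'E'
from scipy.spatial.transform import Rotation as Rn
def down(yaw_y): # tool y at world angle yaw (deg), z down
    a=np.radians(yaw_y);y=np.array([np.cos(a),np.sin(a),0]);z=np.array([0,0,-1.]);x=np.cross(y,z)
    return Rn.from_matrix(np.stack([x,y,z],1))
def plan(p1,R1,n,p0=None,R0=None):
    s=bot.get_state()
    p=np.array(s["tool_pos"] if p0 is None else p0);R=Rn.from_quat(s["tcp_rot"]) if R0 is None else R0
    out=[]
    for k in range(n):
        f=1/(n-k)
        dr=(R.inv()*R1).as_rotvec()*f; dp=R.inv().apply((p1-p)*f)
        a=(dp*100).round(2);b=(dr/np.radians(8)).round(3)
        out.append([a.tolist(),b.tolist()])
        p=p+R.apply(a/100);R=R*Rn.from_rotvec(b*np.radians(8))
    for k in range(0,n,5):print(out[k:k+5])
    return out
E
python3 - <<'E'
from h import *
plan(np.array([.54,.22,.36]),down(-1.65),15)
E
```

```text
[[[-2.98, -1.67, -0.86], [-0.0, 0.0, 0.615]], [[-3.11, -1.4, -0.86], [-0.0, 0.0, 0.615]], [[-3.22, -1.13, -0.86], [-0.0, 0.0, 0.615]], [[-3.3, -0.85, -0.86], [-0.0, 0.0, 0.615]], [[-3.36, -0.57, -0.86], [-0.0, 0.0, 0.615]]]
[[[-3.4, -0.28, -0.86], [-0.0, 0.001, 0.615]], [[-3.41, 0.02, -0.86], [-0.0, 0.0, 0.615]], [[-3.4, 0.31, -0.86], [-0.0, 0.001, 0.615]], [[-3.36, 0.6, -0.86], [-0.001, 0.001, 0.615]], [[-3.29, 0.89, -0.86], [-0.001, 0.0, 0.615]]]
[[[-3.2, 1.16, -0.86], [-0.0, 0.001, 0.615]], [[-3.09, 1.44, -0.86], [-0.001, 0.0, 0.614]], [[-2.96, 1.69, -0.86], [-0.0, 0.001, 0.615]], [[-2.8, 1.94, -0.86], [-0.001, 0.0, 0.614]], [[-2.63, 2.18, -0.86], [-0.0, 0.001, 0.615]]]
```

Call:
apply_moves --targets '[[[-3.0,-1.7,-0.9],[0,0,0.6]],[[-3.1,-1.4,-0.9],[0,0,0.6]],[[-3.2,-1.1,-0.9],[0,0,0.6]],[[-3.3,-0.9,-0.9],[0,0,0.6]],[[-3.4,-0.6,-0.9],[0,0,0.6]]]'

```text
time: 0.65
tool_pos: [0.3089, 0.4684, 0.2765]
tcp_rot: [0.359, 0.933, -0.0, -0.0]
contact_force: [0.9, -0.3, -0.2]
opening: 0.998
```

Call:
apply_moves --targets '[[[-3.4,-0.3,-0.9],[0,0,0.6]],[[-3.4,0,-0.9],[0,0,0.6]],[[-3.4,0.3,-0.9],[0,0,0.6]],[[-3.4,0.6,-0.9],[0,0,0.6]],[[-3.3,0.9,-0.9],[0,0,0.6]]]'

```text
time: 1.15
tool_pos: [0.4268, 0.3445, 0.3216]
tcp_rot: [0.545, 0.838, -0.0, -0.0]
contact_force: [-0.2, 1.4, 0.5]
opening: 0.998
```

Call:
apply_moves --targets '[[[-3.2,1.2,-0.9],[0,0,0.65]],[[-3.1,1.4,-0.9],[0,0,0.65]],[[-3.0,1.7,-0.9],[0,0,0.65]],[[-2.8,1.9,-0.9],[0,0,0.65]],[[-2.6,2.2,-0.9],[0,0,0.6]]]'

```text
time: 1.65
tool_pos: [0.5442, 0.2209, 0.3666]
tcp_rot: [0.717, 0.697, -0.0, -0.0]
contact_force: [-0.5, 0.8, 0.1]
opening: 1.001
```

Call:
apply_moves --targets '[[[0,0,0],[0,0,0]],[[0,0,0],[0,0,0]],[[0,0,0],[0,0,0]]]'

```text
time: 1.95
tool_pos: [0.5429, 0.2228, 0.3659]
tcp_rot: [0.716, 0.699, -0.0, -0.0]
contact_force: [0.5, 0.5, -0.8]
opening: 0.997
```

```bash
python3 - <<'E'
from h import *
import pickle
s=bot.get_state();print(s["time"],s["tool_pos"],s["qpos"].round(3),s["contact_force"],s["moment"])
i=bot.camera_info("wrist");p,d=bot.camera("wrist");cv2.imwrite("pics/w1.png",p);pickle.dump((i,p,d,s),open("pics/w1.pkl","wb"))
cv2.imwrite("pics/w1b.png",cv2.resize(p,None,fx=1.55,fy=1.55,interpolation=cv2.INTER_CUBIC))
E
```

```text
1.95 [0.54289203 0.22277944 0.36589159] [-0.775  0.37   0.403  1.535 -0.15   1.268 -0.376] [ 0.49815479  0.54909397 -0.8126532 ] [0.06058051 0.0443897  0.05093578]
```

View pics/w1b.png

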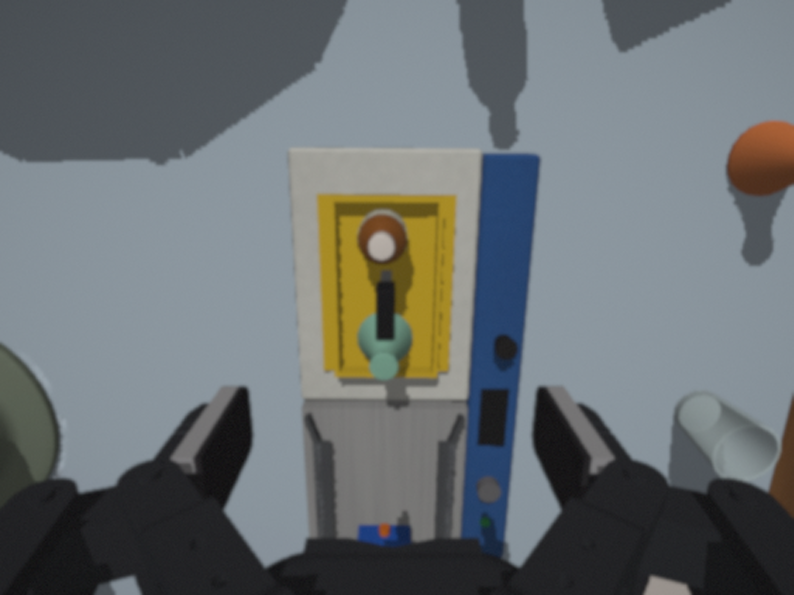

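```bash
cat > edge.py <<'E'
from h import *
def edgepts(g,start,end,n,half=6,sgn=0):
    """subpixel edges near line from start to end (px): strongest gradient along normal"""
    s=np.array(start,float);e=np.array(end,float);t=(e-s)/np.linalg.norm(e-s);nn=np.array([-t[1],t[0]])
    off=np.arange(-half,half+.01,.25);pts=[]
    for f in np.linspace(0,1,n):
        c=s+(e-s)*f;P=c+off[:,None]*nn
        v=cv2.remap(g,P[:,0].astype(np.float32)[None],P[:,1].astype(np.float32)[None],cv2.INTER_LINEAR)[0]
        v=cv2.GaussianBlur(v[None],(9,1),0)[0]
        gr=np.gradient(v); gr=np.abs(gr) if sgn==0 else np.maximum(sgn*gr,0)
        k=gr.argmax(); 
        w=gr*(np.abs(np.arange(len(gr))-k)<=5); pts.append(c+nn*(off*w).sum()/w.sum())
    return np.array(pts)
def fitw(i,pts,z):
    W=atz(i,pts,z)[:,:2]
    vx,vy,x,y=cv2.fitLine((W*1000).astype(np.float32),cv2.DIST_HUBER,0,.01,.01).ravel()
    r=((W*1000-[x,y])@[-vy,vx]);return np.array([x,y]),np.array([vx,vy]),np.std(r)
E
python3 - <<'E'
from edge import *
import pickle
i,p,d,s=pickle.load(open("pics/w1.pkl","rb"))
k=1/1.55
hsvS=cv2.cvtColor(p,cv2.COLOR_BGR2HSV)[...,1].astype(np.float32)
g=cv2.cvtColor(p,cv2.COLOR_BGR2GRAY).astype(np.float32)
b=p[...,0].astype(np.float32);r=p[...,2].astype(np.float32)
def L(nm,im,a,c,z,n=30,h=5):
    pts=edgepts(im,np.array(a)*k,np.array(c)*k,n,h);x,v,sd=fitw(i,pts,z)
    if abs(v[1])>abs(v[0]):
        v=v*np.sign(v[1]); 
    else: v=v*np.sign(v[0])
    print(nm,"pt",x.round(2),"dir deg",np.degrees(np.arctan2(v[1],v[0])).round(2),"sd",sd.round(2))
    return x,v
L("shelf left",hsvS,(290,165),(302,385),.045)
L("shelf right",r-b,(481,165),(468,385),.045)
L("shelf back",hsvS,(298,150),(475,150),.045)
L("seam",g,(312,400),(455,400),.045)
L("deck left",hsvS,(305,420),(306,470),.0545)
L("deck right",r-b,(466,420),(463,520),.0545)
L("strip right",b-r,(538,165),(507,480),.04)
L("plate left",r-b,(320,205),(325,365),.05)
L("plate right",r-b,(455,205),(448,365),.05)
L("rear",r-b,(325,196),(450,196),.065)
L("front rim top",r-b,(345,378),(365,378),.065,10)
L("front2",r-b,(405,377),(435,377),.065,10)
L("grip L",r,(376.5,287),(376.5,335),.134,20,4)
L("grip R",r,(394,287),(394,320),.134,20,4)
L("grip back",r,(379,282),(391,282),.134,8,4)
L("railL in",g,(334,455),(335,510),.0645)
L("railR in",g,(439,455),(436,510),.0645)
L("stop",b-r,(362,525),(375,525),.08,8)
E
```

```text
shelf left pt [443.88 171.24] dir deg 88.26 sd 0.14
shelf right pt [623.99 161.7 ] dir deg 88.36 sd 0.14
shelf back pt [517.13 298.09] dir deg -1.6 sd 0.11
seam pt [515.49  40.2 ] dir deg -1.83 sd 3.19
deck left pt [440.95 -10.4 ] dir deg 88.46 sd 0.18
deck right pt [616.88 -38.52] dir deg 88.34 sd 0.19
strip right pt [674.65 108.57] dir deg 88.33 sd 2.07
plate left pt [471.27 180.36] dir deg 88.26 sd 0.15
plate right pt [600.04 186.75] dir deg 88.34 sd 0.09
rear pt [533.17 256.11] dir deg -1.79 sd 0.14
front rim top pt [501.76  76.05] dir deg -1.68 sd 0.13
front2 pt [567.45  73.93] dir deg -2.21 sd 0.12
grip L pt [528.02 169.59] dir deg 87.99 sd 0.24
grip R pt [543.04 178.68] dir deg 87.8 sd 0.11
grip back pt [536.32 194.82] dir deg -0.52 sd 0.11
railL in pt [472.99 -54.69] dir deg 88.38 sd 0.47
railR in pt [583.91 -57.83] dir deg 88.48 sd 0.25
stop pt [509.57 -95.01] dir deg -1.32 sd 0.01
```

```bash
python3 - <<'E'
import cv2
p=cv2.imread("pics/w1.png")
cv2.imwrite("pics/w1c.png",cv2.resize(p[95:265,185:350],None,fx=3.5,fy=3.5,interpolation=cv2.INTER_CUBIC))
cv2.imwrite("pics/w1d.png",cv2.resize(p[245:375,185:350],None,fx=4.5,fy=4.5,interpolation=cv2.INTER_CUBIC))
E
```

```text
(no output)
```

View pics/w1c.png

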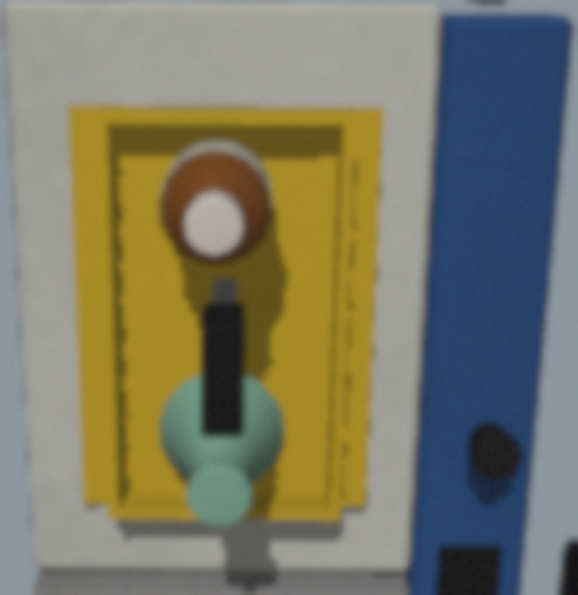

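View pics/w1d.png

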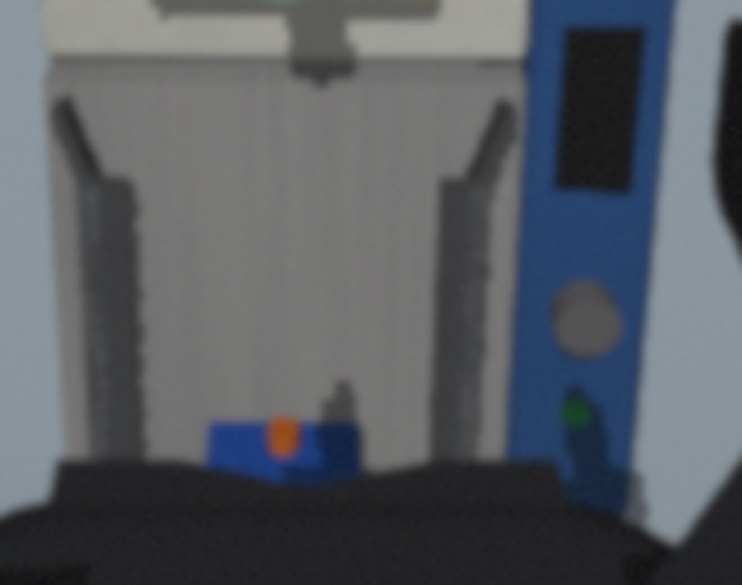

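```bash
python3 - <<'E'
from h import *
plan(np.array([.5352,.1656,.17]),down(-1.68),5)
E
```

```text
[[[-1.15, -0.12, 3.92], [-0.001, -0.0, 0.008]], [[-1.15, -0.12, 3.92], [-0.001, -0.0, 0.008]], [[-1.15, -0.12, 3.92], [-0.001, -0.0, 0.008]], [[-1.15, -0.12, 3.92], [-0.001, -0.0, 0.008]], [[-1.15, -0.12, 3.92], [-0.002, -0.001, 0.009]]]
```

Call:
apply_moves --targets '[[[-1.15,-0.12,3.9],[0,0,0.01]],[[-1.15,-0.12,3.9],[0,0,0.01]],[[-1.15,-0.12,3.9],[0,0,0.01]],[[-1.15,-0.12,3.9],[0,0,0.01]],[[-1.15,-0.12,3.9],[0,0,0]]]'

```text
time: 2.5
tool_pos: [0.5351, 0.1652, 0.1699]
tcp_rot: [0.717, 0.697, 0.0, -0.0]
contact_force: [1.6, 0.7, 0.4]
opening: 0.998
```

Call:
apply_moves --targets '[[[0,0,0],[0,0,0]],[[0,0,0],[0,0,0]],[[0,0,0],[0,0,0]]]'

```text
time: 2.8
tool_pos: [0.5368, 0.166, 0.1733]
tcp_rot: [0.718, 0.696, 0.001, 0.0]
contact_force: [0.3, -0.6, 0.2]
opening: 0.995
```

```bash
python3 - <<'E'
from h import *
import pickle
s=bot.get_state();print(s["time"],s["tool_pos"],s["contact_force"],s["moment"])
i=bot.camera_info("wrist");p,d=bot.camera("wrist");pickle.dump((i,p,d,s),open("pics/w2.pkl","wb"))
cv2.imwrite("pics/w2.png",cv2.resize(p,None,fx=1.5,fy=1.5,interpolation=cv2.INTER_CUBIC))
plan(np.array([.5352,.1656,.099]),down(-1.68),3)
E
```

```text
2.8 [0.53676984 0.16599149 0.17325576] [ 0.26546421 -0.63576026  0.23464796] [-0.01084783  0.00274932 -0.02204607]
[[[-0.02, -0.06, 2.47], [0.006, -0.004, -0.002]], [[-0.01, -0.06, 2.48], [0.006, -0.004, -0.002]], [[-0.01, -0.05, 2.47], [0.005, -0.003, -0.002]]]
```

View pics/w2.png

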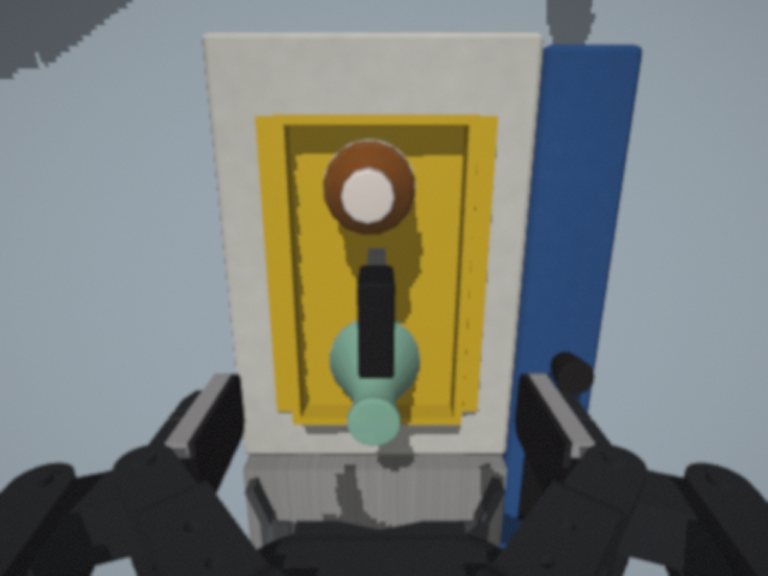

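```bash
python3 - <<'E'
from h import *
for k in range(5):
    bot.camera("wrist");s=bot.get_state();print(s["time"],s["tool_pos"].round(4),s["contact_force"].round(2),s["moment"].round(3), s["joint_velocities"].round(3))
E
python3 - <<'E'
from edge import *
import pickle
i,p,d,s=pickle.load(open("pics/w2.pkl","rb"))
k=1/1.5
hsvS=cv2.cvtColor(p,cv2.COLOR_BGR2HSV)[...,1].astype(np.float32)
b=p[...,0].astype(np.float32);r=p[...,2].astype(np.float32)
O=np.array([530.1,35.7]);a=np.radians(88.32);u=-np.array([np.cos(a),np.sin(a)]);v=np.array([-u[1],u[0]])
def L(nm,im,a,c,z,n=30,h=5):
    pts=edgepts(im,np.array(a)*k,np.array(c)*k,n,h);x,w,sd=fitw(i,pts,z)
    w=w*np.sign(w[1] if abs(w[1])>abs(w[0]) else w[0])
    print(nm,"dock xy",((x-O)@u).round(2),((x-O)@v).round(2),"deg",np.degrees(np.arctan2(w[1],w[0])).round(2),"sd",sd.round(2))
L("shelf left",hsvS,(206,50),(238,360),.045)
L("shelf right",r-b,(541,50),(520,330),.045)
L("shelf back",hsvS,(220,34),(530,34),.045)
L("seam",cv2.cvtColor(p,cv2.COLOR_BGR2GRAY).astype(np.float32),(265,453),(370,453),.045)
L("plate left",r-b,(257,130),(275,400),.05)
L("plate right",r-b,(497,130),(479,400),.05)
L("rear",r-b,(265,116),(490,116),.065)
L("front rim",r-b,(305,424),(340,424),.065,10)
L("grip L",r,(358.5,290),(358.5,370),.134,20,4)
L("grip R",r,(394,290),(394,370),.134,20,4)
L("grip front",r,(362,377),(390,377),.134,10,4)
E
```

```text
2.9 [0.5366 0.1658 0.1731] [0.16 0.5  0.44] [ 0.007 -0.002  0.01 ] [ 0.004  0.004  0.001  0.01  -0.002 -0.004  0.002]
2.95 [0.5365 0.1656 0.1728] [-0.06  0.1  -0.07] [-0.017  0.017  0.013] [ 0.003  0.005 -0.001  0.009 -0.002 -0.007  0.004]
3.0 [0.5363 0.1654 0.1725] [-0.07  0.37 -1.46] [ 0.008 -0.012 -0.006] [ 0.004  0.006  0.     0.01  -0.004 -0.005  0.001]
3.05 [0.5362 0.1652 0.1722] [0.24 0.1  0.04] [ 0.011 -0.009  0.028] [ 0.003  0.007  0.001  0.006 -0.002 -0.004 -0.001]
3.1 [0.5361 0.165  0.172 ] [-0.85  0.02 -0.31] [ 0.008 -0.014 -0.017] [ 0.004  0.005 -0.     0.004 -0.001 -0.003  0.001]
shelf left dock xy -165.15 -89.45 deg 88.28 sd 0.08
shelf right dock xy -161.43 88.68 deg 88.41 sd 0.07
shelf back dock xy -260.71 17.26 deg -1.58 sd 0.05
seam dock xy -4.58 -44.8 deg -1.79 sd 0.02
plate left dock xy -134.71 -63.46 deg 88.29 sd 0.1
plate right dock xy -157.03 65.56 deg 88.28 sd 0.06
rear dock xy -219.28 -4.25 deg -1.7 sd 0.22
front rim dock xy -39.8 -32.21 deg -1.86 sd 0.01
grip L dock xy -133.62 -6.63 deg 88.29 sd 0.06
grip R dock xy -130.56 8.6 deg 88.13 sd 0.07
grip front dock xy -109.26 1.15 deg -1.91 sd 0.01
```

Call:
apply_moves --targets '[[[0,0,2.4],[0,0,0]],[[0,0,2.4],[0,0,0]],[[0,0,2.4],[0,0,0]],[[0,0,0],[0,0,0]],[[0,0,0],[0,0,0]]]'

```text
time: 3.6
tool_pos: [0.5361, 0.1646, 0.0999]
tcp_rot: [0.718, 0.696, -0.0, 0.0]
contact_force: [0.3, -0.5, 0.3]
opening: 1.0
```

Call:
apply_moves --targets '[[[0,0,0],[0,0,0]],[[0,0,0],[0,0,0]],[[0,0,0],[0,0,0]],[[0,0,0],[0,0,0]],[[0,0,0],[0,0,0]]]'

```text
time: 4.1
tool_pos: [0.5359, 0.1647, 0.0995]
tcp_rot: [0.718, 0.696, 0.0, 0.0]
contact_force: [1.6, -0.3, 0.6]
opening: 0.997
```

```bash
cat > st.py <<'E'
from h import *
import sys
def st(n=10):
    F=[];M=[];P=[];Q=[]
    for k in range(n):
        bot.camera("scene");s=bot.get_state();F.append(s["contact_force"]);M.append(s["moment"]);P.append(s["tool_pos"]);Q.append(s["tcp_rot"])
    O=np.array([.5301,.0357]);a=np.radians(88.32);u=-np.array([np.cos(a),np.sin(a)]);v=np.array([-u[1],u[0]])
    def dk(w): return np.array([(w[:2])@u,(w[:2])@v,w[2]])
    p0,p=[np.array([*(q[:2]-O),q[2]]) for q in (P[0],P[-1])]
    R=Rn.from_quat(Q[-1]);m=R.as_matrix()
    print("t",s["time"],"dock mm",(dk(p0)*1000).round(2),(dk(p)*1000).round(2),"open",round(s["opening"],3))
    F=np.array(F);print("F dock",dk(F.mean(0)).round(2),"sd",F.std(0).round(2),"M dock",dk(np.mean(M,0)).round(3))
    print("tilt z xy(mrad)",(dk(m[:,2])[:2]*1000).round(1),"yaw of tool y vs dock y mrad",round(float(np.arctan2(*(dk(m[:,1])[:2])))*1000,1))
    return s
if __name__=="__main__": st(int(sys.argv[1]) if len(sys.argv)>1 else 10)
E
python3 st.py 4
```

```text
t 4.3 dock mm [-129.12    2.05   99.43] [-129.11    2.01   99.31] open 1.003
F dock [ 0.11 -0.36 -0.02] sd [0.37 0.21 0.26] M dock [ 0.029 -0.017  0.033]
tilt z xy(mrad) [0. 0.] yaw of tool y vs dock y mrad 1.8
```

Call:
apply_moves --targets '[[[0,-0.06,0],[0,0,0]],[[0,0,0],[0,0,0]],[[0,0,0],[0,0,0]],[[0,0,0],[0,0,0]],[[0,0,0],[0,0,0]]]' --hand 0

```text
time: 4.8
tool_pos: [0.5354, 0.1647, 0.0994]
tcp_rot: [0.718, 0.696, 0.0, 0.0]
contact_force: [-1.8, 1.1, 1.2]
opening: 0.177
```

Call:
apply_moves --targets '[[[0,0,0],[0,0,0]],[[0,0,0],[0,0,0]],[[0,0,0],[0,0,0]],[[0,0,0],[0,0,0]],[[0,0,0],[0,0,0]]]'

```text
time: 5.3
tool_pos: [0.5354, 0.1647, 0.0994]
tcp_rot: [0.718, 0.696, 0.0, 0.0]
contact_force: [-1.2, 0.2, 6.2]
opening: 0.18
```

```bash
python3 st.py 8
```

```text
t 5.7 dock mm [-129.12    1.5    99.42] [-129.1     1.49   99.44] open 0.181
F dock [ 0.22 -0.67  5.19] sd [0.52 0.33 0.37] M dock [-0.11  -0.062  0.031]
tilt z xy(mrad) [-0.1  0.2] yaw of tool y vs dock y mrad 1.9
```

Call:
apply_moves --targets '[[[0,0,-0.2],[0,0,0]],[[0,0,-0.3],[0,0,0]],[[0,0,-0.3],[0,0,0]],[[0,0,-0.3],[0,0,0]],[[0,0,-0.2],[0,0,0]]]'

```text
time: 6.2
tool_pos: [0.5353, 0.1647, 0.1126]
tcp_rot: [0.718, 0.696, 0.0, 0.0]
contact_force: [0.1, 0.1, -7.5]
opening: 0.179
```

Call:
apply_moves --targets '[[[0,0,0],[0,0,0]],[[0,0,0],[0,0,0]],[[0,0,0],[0,0,0]],[[0,0,0],[0,0,0]]]'

```text
time: 6.6
tool_pos: [0.5352, 0.1647, 0.1122]
tcp_rot: [0.718, 0.696, -0.0, -0.0]
contact_force: [0.1, 0.2, -6.8]
opening: 0.177
```

```bash
python3 st.py 10
python3 - <<'E'
from h import *
p,d=bot.camera("wrist");cv2.imwrite("pics/w3.png",cv2.resize(p,None,fx=1.5,fy=1.5,interpolation=cv2.INTER_CUBIC))
p,d=bot.camera("side")
cv2.imwrite("pics/sd3.png",cv2.resize(p[120:250,180:310],None,fx=4.5,fy=4.5,interpolation=cv2.INTER_CUBIC))
E
```

```text
t 7.1 dock mm [-129.03    1.37  112.22] [-129.05    1.37  112.28] open 0.179
F dock [-0.06  0.16 -6.93] sd [0.54 0.5  0.33] M dock [ 0.022 -0.027 -0.003]
tilt z xy(mrad) [ 0.1 -0.1] yaw of tool y vs dock y mrad 2.0
```

View pics/w3.png

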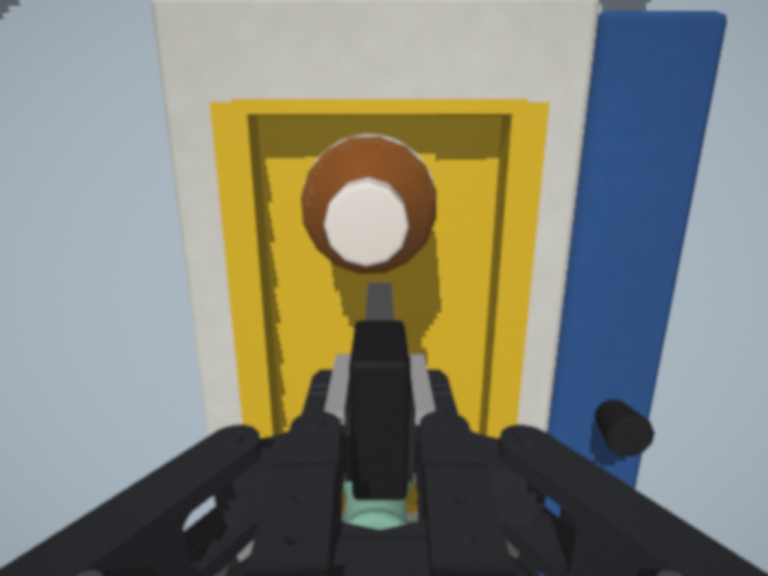

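View pics/sd3.png

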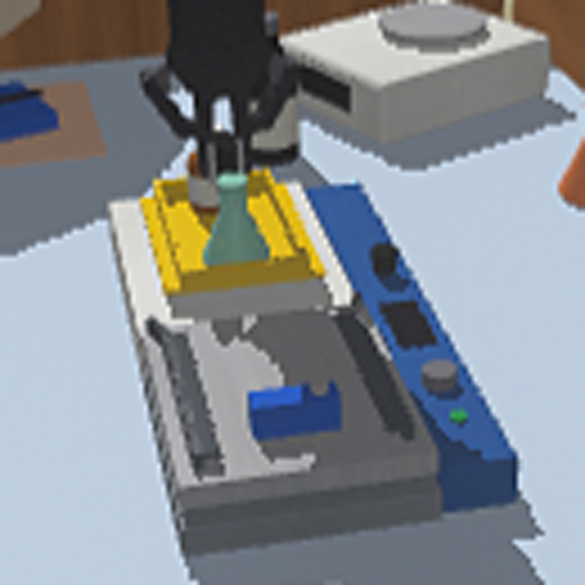

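Call:
apply_moves --targets '[[[-0.3,-0.05,0],[0,0,0]],[[-0.7,-0.05,0],[0,0,0]],[[-1.0,-0.04,0],[0,0,0]],[[-1.2,0,0],[0,0,0]],[[-1.2,0,0],[0,0,0]]]'

```text
time: 7.7
tool_pos: [0.5325, 0.1192, 0.1124]
tcp_rot: [0.718, 0.696, -0.0, 0.0]
contact_force: [-0.1, -0.5, -6.2]
opening: 0.181
```

Call:
apply_moves --targets '[[[-1.0,0,0],[0,0,0]],[[-0.7,0,0],[0,0,0]],[[-0.3,0,0],[0,0,0]],[[0,0,0],[0,0,0]],[[0,0,0],[0,0,0]]]'

```text
time: 8.2
tool_pos: [0.5319, 0.1012, 0.1123]
tcp_rot: [0.718, 0.696, 0.0, -0.0]
contact_force: [-0.5, -0.5, -7.4]
opening: 0.179
```

```bash
python3 st.py 8
```

```text
t 8.6 dock mm [-65.65  -0.16 112.24] [-65.21  -0.15 112.29] open 0.177
F dock [-0.29  0.07 -6.76] sd [0.33 0.34 0.38] M dock [ 0.01  -0.018 -0.005]
tilt z xy(mrad) [ 0. -0.] yaw of tool y vs dock y mrad 1.7
```

Call:
apply_moves --targets '[[[0,0,0.1],[0,0,0]],[[0,0,0.1],[0,0,0]],[[0,0,0.05],[0,0,0]],[[0,0,0],[0,0,0]],[[0,0,0],[0,0,0]]]'

```text
time: 9.1
tool_pos: [0.5319, 0.1007, 0.1098]
tcp_rot: [0.718, 0.696, -0.0, 0.0]
contact_force: [-0.5, 0.1, -6.7]
opening: 0.177
```

```bash
python3 st.py 8
```

```text
t 9.5 dock mm [-65.07  -0.11 109.8 ] [-65.07  -0.13 109.8 ] open 0.179
F dock [-0.17 -0.   -6.71] sd [0.46 0.47 0.62] M dock [ 0.004 -0.027  0.   ]
tilt z xy(mrad) [ 0. -0.] yaw of tool y vs dock y mrad 1.9
```

Call:
apply_moves --targets '[[[0,0,0.05],[0,0,0]],[[0,0,0],[0,0,0]],[[0,0,0],[0,0,0]]]'

```text
time: 9.8
tool_pos: [0.5319, 0.1008, 0.1093]
tcp_rot: [0.718, 0.696, 0.0, 0.0]
contact_force: [-0.8, -0.3, -6.9]
opening: 0.181
```

```bash
python3 st.py 8
```

```text
t 10.2 dock mm [-65.1   -0.11 109.29] [-65.09  -0.13 109.31] open 0.18
F dock [-0.07 -0.19 -6.43] sd [0.52 0.42 0.37] M dock [ 0.003 -0.027  0.019]
tilt z xy(mrad) [ 0. -0.] yaw of tool y vs dock y mrad 1.9
```

Call:
apply_moves --targets '[[[0,0,0.05],[0,0,0]],[[0,0,0],[0,0,0]],[[0,0,0],[0,0,0]]]'

```text
time: 10.5
tool_pos: [0.5319, 0.1008, 0.1088]
tcp_rot: [0.718, 0.696, -0.0, -0.0]
contact_force: [-0.5, -0.1, -6.5]
opening: 0.178
```

```bash
python3 st.py 8
```

```text
t 10.9 dock mm [-65.08  -0.13 108.79] [-6.509e+01 -1.000e-01  1.088e+02] open 0.177
F dock [-0.11  0.   -6.44] sd [0.54 0.35 0.3 ] M dock [ 0.012 -0.032  0.028]
tilt z xy(mrad) [0. 0.] yaw of tool y vs dock y mrad 1.8
```

Call:
apply_moves --targets '[[[0,0,0.05],[0,0,0]],[[0,0,0],[0,0,0]],[[0,0,0],[0,0,0]]]'

```text
time: 11.2
tool_pos: [0.5319, 0.1008, 0.1084]
tcp_rot: [0.718, 0.696, 0.0, 0.0]
contact_force: [-0.3, 0.6, -2.8]
opening: 0.18
```

```bash
python3 st.py 8
```

```text
t 11.6 dock mm [-6.5220e+01 -8.0000e-02  1.0839e+02] [-6.5210e+01 -6.0000e-02  1.0836e+02] open 0.177
F dock [-1.55 -0.76 -2.62] sd [0.47 0.36 1.  ] M dock [-0.129  0.066 -0.024]
tilt z xy(mrad) [-0.1  0.1] yaw of tool y vs dock y mrad 1.8
```

Call:
apply_moves --targets '[[[0,0,0.05],[0,0,0]],[[0,0,0],[0,0,0]],[[0,0,0],[0,0,0]]]'

```text
time: 11.9
tool_pos: [0.532, 0.1011, 0.1081]
tcp_rot: [0.718, 0.696, 0.0, -0.0]
contact_force: [-2.5, 3.1, 5.1]
opening: 0.176
```

```bash
python3 st.py 8
```

```text
t 12.3 dock mm [-6.5460e+01 -3.0000e-02  1.0809e+02] [-6.5420e+01 -3.0000e-02  1.0809e+02] open 0.178
F dock [-4.14 -2.66  5.09] sd [0.42 0.47 0.65] M dock [-0.564  0.194 -0.038]
tilt z xy(mrad) [-0.4  0.2] yaw of tool y vs dock y mrad 1.6
```

Call:
apply_moves --targets '[[[0,0,-0.09],[0,0,0]],[[0,0,-0.09],[0,0,0]],[[0,0,0],[0,0,0]],[[-0.2,0,0],[0,0,0]],[[-0.3,0,0],[0,0,0]]]'

```text
time: 12.8
tool_pos: [0.5316, 0.0956, 0.1095]
tcp_rot: [0.718, 0.696, -0.0, -0.0]
contact_force: [0.1, -0.4, -7.1]
opening: 0.181
```

Call:
apply_moves --targets '[[[-0.4,0,0],[0,0,0]],[[-0.4,0,0],[0,0,0]],[[-0.4,0,0],[0,0,0]],[[-0.4,0,0],[0,0,0]],[[-0.4,0,0],[0,0,0]]]'

```text
time: 13.3
tool_pos: [0.5311, 0.0754, 0.1096]
tcp_rot: [0.718, 0.696, -0.0, -0.0]
contact_force: [0.1, 0.0, -6.8]
opening: 0.177
```

```bash
python3 st.py 6
```

```text
t 13.6 dock mm [-38.94  -0.2  109.63] [-40.33  -0.17 109.59] open 0.18
F dock [-0.11  0.04 -6.77] sd [0.6  0.62 0.16] M dock [-0.004  0.012  0.006]
tilt z xy(mrad) [-0.1 -0. ] yaw of tool y vs dock y mrad 1.6
```

Call:
apply_moves --targets '[[[-0.3,0,0],[0,0,0]],[[-0.5,0,0],[0,0,0]],[[-0.7,0,0],[0,0,0]],[[-0.7,0,0],[0,0,0]],[[-0.6,0,0],[0,0,0]]]'

```text
time: 14.1
tool_pos: [0.5302, 0.0468, 0.1096]
tcp_rot: [0.718, 0.696, -0.0, 0.0]
contact_force: [0.3, -0.4, -6.5]
opening: 0.182
```

Call:
apply_moves --targets '[[[-0.5,0,0],[0,0,0]],[[-0.4,0,0],[0,0,0]],[[-0.2,0,0.05],[0,0,0]],[[0,0,0.05],[0,0,0]],[[0,0,0],[0,0,0]]]'

```text
time: 14.6
tool_pos: [0.5299, 0.037, 0.1086]
tcp_rot: [0.718, 0.696, 0.0, -0.0]
contact_force: [-0.3, 0.0, -7.3]
opening: 0.182
```

```bash
python3 st.py 8
```

```text
t 15.0 dock mm [ -1.4   -0.27 108.55] [ -1.17  -0.28 108.59] open 0.177
F dock [-0.14  0.14 -6.93] sd [0.3  0.42 0.47] M dock [ 0.013 -0.024  0.021]
tilt z xy(mrad) [ 0.  -0.1] yaw of tool y vs dock y mrad 1.7
```

Not touching yet; lower slightly until a clear contact.

Call:
apply_moves --targets '[[[0,0,0.04],[0,0,0]],[[0,0,0],[0,0,0]],[[0,0,0],[0,0,0]]]'

```text
time: 15.3
tool_pos: [0.5299, 0.0369, 0.1084]
tcp_rot: [0.718, 0.696, 0.0, -0.0]
contact_force: [-2.7, 0.4, 4.3]
opening: 0.179
```

```bash
python3 st.py 8
```

```text
t 15.7 dock mm [ -1.2   -0.19 108.46] [ -1.19  -0.23 108.43] open 0.177
F dock [-0.89 -3.88  5.82] sd [0.43 0.32 0.34] M dock [-0.796  0.119 -0.001]
tilt z xy(mrad) [-0.2  0.1] yaw of tool y vs dock y mrad 1.8
```

Call:
apply_moves --targets '[[[0,0,-0.05],[0,0,0]],[[0,0,-0.02],[0,0,0]],[[-0.3,0.02,0],[0,0,0]],[[-0.5,0,0],[0,0,0]],[[-0.7,0,0],[0,0,0]]]'

```text
time: 16.2
tool_pos: [0.5296, 0.0214, 0.1088]
tcp_rot: [0.718, 0.696, -0.0, -0.0]
contact_force: [0.3, 0.8, -7.7]
opening: 0.178
```

Call:
apply_moves --targets '[[[-0.8,0,0],[0,0,0]],[[-0.8,0,0],[0,0,0]],[[-0.7,0,0],[0,0,0]],[[-0.5,0,0],[0,0,0]],[[-0.4,0,0],[0,0,0]]]'

```text
time: 16.7
tool_pos: [0.5286, -0.0108, 0.1089]
tcp_rot: [0.718, 0.696, -0.0, 0.0]
contact_force: [-0.7, 0.4, -6.7]
opening: 0.181
```

Call:
apply_moves --targets '[[[-0.3,0,0],[0,0,0]],[[-0.1,0,0],[0,0,0]],[[0,0,0],[0,0,0]],[[0,0,0],[0,0,0]]]'

```text
time: 17.1
tool_pos: [0.5285, -0.0139, 0.1089]
tcp_rot: [0.718, 0.696, 0.0, -0.0]
contact_force: [0.5, 0.4, -6.7]
opening: 0.18
```

```bash
python3 st.py 8; python3 - <<'E'
from h import *
import pickle
for n in ["side","scene"]:
    i=bot.camera_info(n);p,d=bot.camera(n)
    c=(p[150:260,190:310] if n=="side" else p[140:260,180:330])
    cv2.imwrite(f"pics/{n}5.png",cv2.resize(c,None,fx=5,fy=5,interpolation=cv2.INTER_CUBIC))
E
```

```text
t 17.5 dock mm [ 49.61  -0.12 108.89] [ 49.86  -0.13 108.9 ] open 0.185
F dock [ 0.13 -0.11 -6.81] sd [0.24 0.53 0.41] M dock [ 0.013 -0.024  0.009]
tilt z xy(mrad) [0. 0.] yaw of tool y vs dock y mrad 1.8
```

View pics/side5.png

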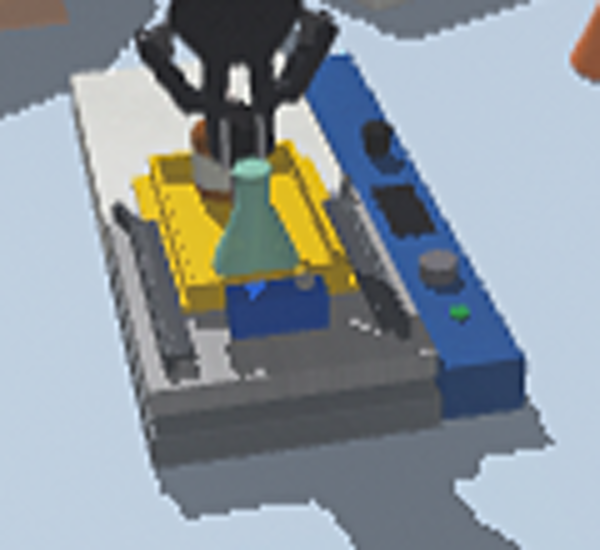

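View pics/scene5.png

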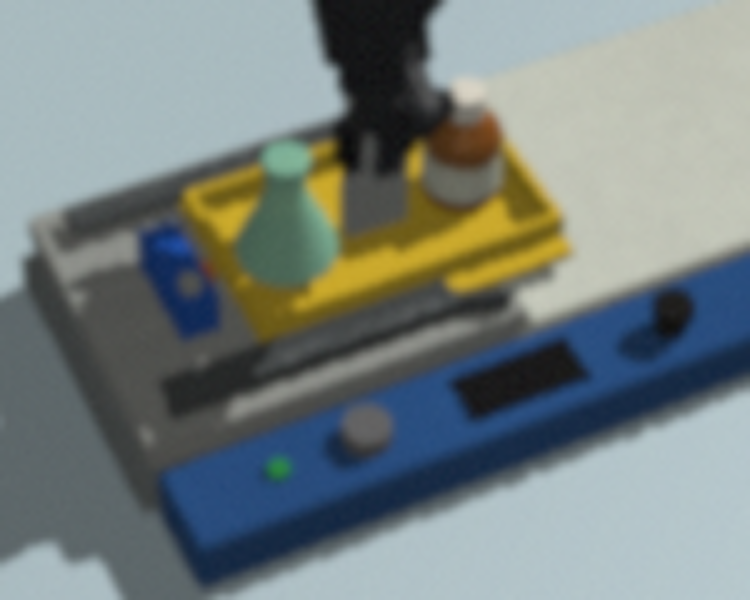

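Call:
apply_moves --targets '[[[-0.2,0,0],[0,0,0]],[[-0.2,0,0],[0,0,0]],[[-0.2,0,0],[0,0,0]],[[-0.1,0,0],[0,0,0]],[[0,0,0],[0,0,0]]]'

```text
time: 18.1
tool_pos: [0.5283, -0.0214, 0.1089]
tcp_rot: [0.718, 0.696, 0.0, 0.0]
contact_force: [0.5, 0.6, -7.0]
opening: 0.18
```

```bash
python3 st.py 8
```

```text
t 18.5 dock mm [ 56.93  -0.14 108.91] [ 56.87  -0.16 108.89] open 0.173
F dock [-0.65 -0.23 -6.91] sd [0.26 0.29 0.44] M dock [-0.012  0.104 -0.004]
tilt z xy(mrad) [ 0. -0.] yaw of tool y vs dock y mrad 1.8
```

Call:
apply_moves --targets '[[[-0.1,0,0],[0,0,0]],[[-0.1,0,0],[0,0,0]],[[-0.1,0,0],[0,0,0]],[[-0.1,0,0],[0,0,0]],[[0,0,0],[0,0,0]]]'

```text
time: 19.0
tool_pos: [0.5282, -0.0253, 0.1089]
tcp_rot: [0.718, 0.696, -0.0, 0.0]
contact_force: [0.8, 0.4, -8.0]
opening: 0.177
```

```bash
python3 st.py 10
```

```text
t 19.5 dock mm [ 60.98  -0.14 108.91] [ 60.88  -0.18 108.9 ] open 0.18
F dock [-0.41  0.02 -6.9 ] sd [0.5  0.36 0.7 ] M dock [0.025 0.203 0.008]
tilt z xy(mrad) [-0. -0.] yaw of tool y vs dock y mrad 1.9
```

Call:
apply_moves --targets '[[[-0.05,0,0],[0,0,0]],[[-0.05,0,0],[0,0,0]],[[0,0,0],[0,0,0]]]'

```text
time: 19.8
tool_pos: [0.5281, -0.0263, 0.1089]
tcp_rot: [0.718, 0.696, -0.0, 0.0]
contact_force: [0.4, 0.8, -6.7]
opening: 0.18
```

```bash
python3 st.py 6
```

```text
t 20.1 dock mm [ 61.98  -0.15 108.91] [ 61.89  -0.17 108.9 ] open 0.181
F dock [-1.13  0.05 -6.88] sd [0.46 0.58 0.89] M dock [0.001 0.232 0.002]
tilt z xy(mrad) [ 0. -0.] yaw of tool y vs dock y mrad 1.9
```

Call:
apply_moves --targets '[[[-0.05,0,0],[0,0,0]],[[-0.03,0,0],[0,0,0]],[[0,0,0],[0,0,0]]]'

```text
time: 20.4
tool_pos: [0.5281, -0.027, 0.1089]
tcp_rot: [0.718, 0.696, -0.0, 0.0]
contact_force: [0.0, 1.1, -7.2]
opening: 0.181
```

```bash
python3 st.py 6
```

```text
t 20.7 dock mm [ 62.73  -0.16 108.9 ] [ 62.68  -0.16 108.91] open 0.177
F dock [-0.63  0.45 -7.2 ] sd [0.47 0.51 0.43] M dock [0.024 0.244 0.009]
tilt z xy(mrad) [0. 0.] yaw of tool y vs dock y mrad 1.8
```

Call:
apply_moves --targets '[[[-0.04,0,0],[0,0,0]],[[-0.03,0,0],[0,0,0]],[[0,0,0],[0,0,0]]]'

```text
time: 21.0
tool_pos: [0.5281, -0.0277, 0.1089]
tcp_rot: [0.718, 0.696, -0.0, 0.0]
contact_force: [-0.0, 1.7, -7.1]
opening: 0.181
```

```bash
python3 st.py 5
```

```text
t 21.25 dock mm [ 63.44  -0.17 108.9 ] [ 63.41  -0.18 108.9 ] open 0.177
F dock [-1.04  0.19 -7.18] sd [0.33 0.55 0.55] M dock [ 0.03   0.252 -0.005]
tilt z xy(mrad) [ 0. -0.] yaw of tool y vs dock y mrad 1.9
```

Call:
apply_moves --targets '[[[-0.04,0,0],[0,0,0]],[[0,0,0],[0,0,0]]]'

```text
time: 21.45
tool_pos: [0.528, -0.0281, 0.1089]
tcp_rot: [0.718, 0.696, -0.0, 0.0]
contact_force: [0.8, 0.5, -6.9]
opening: 0.178
```

```bash
python3 st.py 5
```

```text
t 21.7 dock mm [ 63.84  -0.17 108.92] [ 63.77  -0.17 108.9 ] open 0.182
F dock [-1.08  0.28 -6.84] sd [0.53 0.28 0.44] M dock [0.024 0.286 0.008]
tilt z xy(mrad) [ 0. -0.] yaw of tool y vs dock y mrad 1.8
```

Call:
apply_moves --targets '[[[-0.04,0,0],[0,0,0]],[[0,0,0],[0,0,0]]]'

```text
time: 21.9
tool_pos: [0.5281, -0.0285, 0.1089]
tcp_rot: [0.718, 0.696, -0.0, 0.0]
contact_force: [0.1, 1.3, -7.7]
opening: 0.18
```

```bash
python3 st.py 5
```

```text
t 22.15 dock mm [ 64.26  -0.18 108.89] [ 64.21  -0.18 108.89] open 0.179
F dock [-1.06  0.13 -6.98] sd [0.35 0.37 0.72] M dock [0.057 0.28  0.026]
tilt z xy(mrad) [ 0. -0.] yaw of tool y vs dock y mrad 1.9
```

Call:
apply_moves --targets '[[[-0.03,0,0],[0,0,0]],[[0,0,0],[0,0,0]]]'

```text
time: 22.35
tool_pos: [0.528, -0.0287, 0.1089]
tcp_rot: [0.718, 0.696, 0.0, -0.0]
contact_force: [0.2, 2.6, -6.9]
opening: 0.178
```

```bash
python3 st.py 4
```

```text
t 22.55 dock mm [ 64.42  -0.19 108.91] [ 64.42  -0.17 108.89] open 0.175
F dock [-2.39 -0.04 -6.33] sd [0.16 0.5  0.31] M dock [-0.031  0.556 -0.022]
tilt z xy(mrad) [-0.1 -0. ] yaw of tool y vs dock y mrad 1.8
```

Call:
apply_moves --targets '[[[-0.03,0,0],[0,0,0]],[[0,0,0],[0,0,0]]]'

```text
time: 22.75
tool_pos: [0.528, -0.0288, 0.1089]
tcp_rot: [0.718, 0.696, 0.0, -0.0]
contact_force: [-0.0, 4.8, -4.3]
opening: 0.181
```

```bash
python3 st.py 4
```

```text
t 22.95 dock mm [ 64.5   -0.19 108.93] [ 64.5   -0.18 108.94] open 0.178
F dock [-5.59 -1.04 -4.49] sd [0.2  0.47 0.69] M dock [-0.185  1.171 -0.008]
tilt z xy(mrad) [-0.3 -0.1] yaw of tool y vs dock y mrad 1.6
```

Call:
apply_moves --targets '[[[-0.03,0,0],[0,0,0]],[[0,0,0],[0,0,0]]]'

```text
time: 23.15
tool_pos: [0.528, -0.0288, 0.109]
tcp_rot: [0.718, 0.696, 0.0, -0.0]
contact_force: [-0.8, 6.2, -3.5]
opening: 0.18
```

```bash
python3 st.py 4
```

```text
t 23.35 dock mm [ 64.57  -0.16 108.96] [ 64.55  -0.18 108.94] open 0.176
F dock [-6.34 -1.29 -4.36] sd [0.18 0.29 0.23] M dock [-0.207  1.472  0.023]
tilt z xy(mrad) [-0.6 -0.1] yaw of tool y vs dock y mrad 1.4
```

Call:
apply_moves --targets '[[[0.02,0,0.02],[0,0,0]],[[0,0,0.02],[0,0,0]],[[0,0,0],[0,0,0]]]'

```text
time: 23.65
tool_pos: [0.5281, -0.0288, 0.1086]
tcp_rot: [0.718, 0.696, 0.0, -0.0]
contact_force: [-0.6, 5.6, -4.8]
opening: 0.184
```

```bash
python3 st.py 5
```

```text
t 23.9 dock mm [ 6.4510e+01 -1.0000e-01  1.0856e+02] [ 64.51  -0.11 108.56] open 0.179
F dock [-5.54 -0.53 -4.79] sd [0.67 0.41 0.52] M dock [-0.084  1.247  0.025]
tilt z xy(mrad) [-0.4  0.1] yaw of tool y vs dock y mrad 1.5
```

Call:
apply_moves --targets '[[[0,0,0.02],[0,0,0]],[[0,0,0],[0,0,0]]]'

```text
time: 24.1
tool_pos: [0.5281, -0.0287, 0.1084]
tcp_rot: [0.718, 0.696, 0.0, -0.0]
contact_force: [-1.5, 5.6, -3.6]
opening: 0.18
```

```bash
python3 st.py 5
```

```text
t 24.35 dock mm [ 64.43  -0.12 108.4 ] [ 6.4430e+01 -1.0000e-01  1.0843e+02] open 0.182
F dock [-6.04 -1.2  -2.93] sd [0.14 0.43 0.34] M dock [-0.199  1.267  0.031]
tilt z xy(mrad) [-0.5  0.1] yaw of tool y vs dock y mrad 1.4
```

Call:
apply_moves --targets '[[[0,0,0.02],[0,0,0]],[[0,0,0],[0,0,0]]]'

```text
time: 24.55
tool_pos: [0.5281, -0.0287, 0.1083]
tcp_rot: [0.718, 0.696, 0.0, -0.0]
contact_force: [-1.8, 6.6, 0.2]
opening: 0.173
```

```bash
python3 st.py 5
```

```text
t 24.8 dock mm [ 6.4380e+01 -5.0000e-02  1.0834e+02] [ 6.4400e+01 -7.0000e-02  1.0833e+02] open 0.18
F dock [-6.48 -1.5  -0.52] sd [0.23 0.39 0.17] M dock [-0.382  1.291 -0.013]
tilt z xy(mrad) [-0.6  0.2] yaw of tool y vs dock y mrad 1.4
```

Call:
apply_moves --targets '[[[0,0,0],[0,0,0]],[[0,0,0],[0,0,0]],[[0,0,0],[0,0,0]]]' --hand 45

```text
time: 25.1
tool_pos: [0.5283, -0.0296, 0.1083]
tcp_rot: [0.718, 0.696, 0.0, 0.0]
contact_force: [0.0, 0.2, -0.2]
opening: 0.45
```

```bash
python3 st.py 5; python3 - <<'E'
from h import *
for n in ["side","scene","wrist"]:
    i=bot.camera_info(n);p,d=bot.camera(n)
    c={"side":p[150:260,190:310],"scene":p[140:260,180:330],"wrist":p}[n]
    f=1.5 if n=="wrist" else 5
    cv2.imwrite(f"pics/{n}6.png",cv2.resize(c,None,fx=f,fy=f,interpolation=cv2.INTER_CUBIC))
E
```

```text
t 25.35 dock mm [ 6.5220e+01 -1.0000e-02  1.0826e+02] [ 65.    -0.11 108.13] open 0.45
F dock [-0.3   0.24  0.19] sd [0.54 0.49 0.39] M dock [-0.013  0.01  -0.026]
tilt z xy(mrad) [0.1 0.1] yaw of tool y vs dock y mrad 2.0
```

View pics/scene6.png

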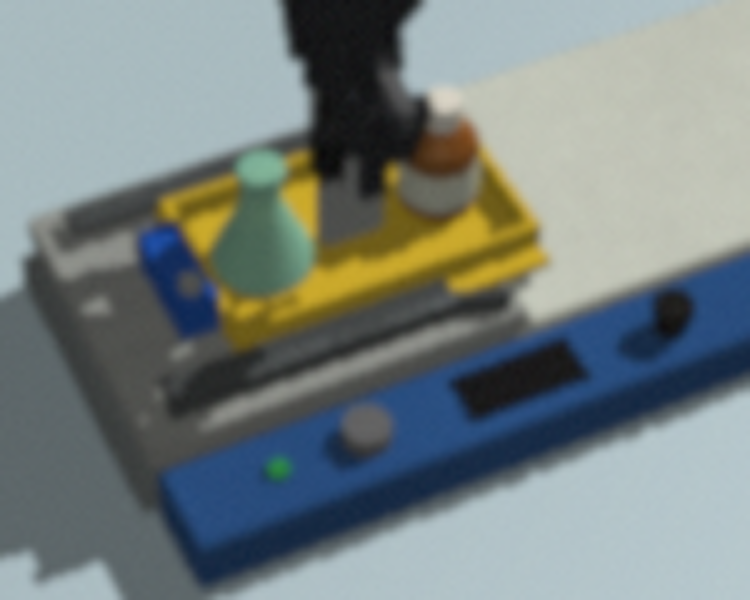

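View pics/wrist6.png

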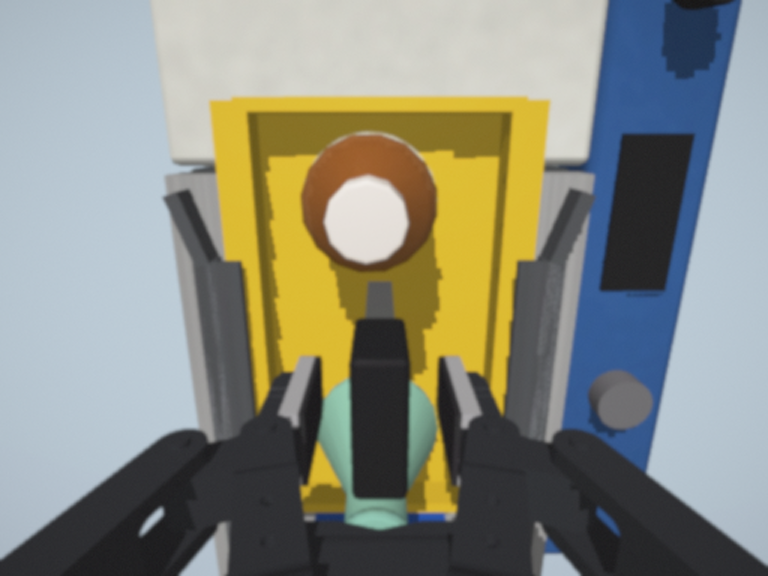

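Call:
apply_moves --targets '[[[0,0,-0.5],[0,0,0]],[[0,0,-1.5],[0,0,0]],[[0,0,-2.5],[0,0,0]],[[0,0,-3.5],[0,0,0]],[[0,0,-3.5],[0,0,0]]]'

```text
time: 26.0
tool_pos: [0.5277, -0.0293, 0.2246]
tcp_rot: [0.718, 0.696, -0.0, -0.0]
contact_force: [-0.5, 0.3, 0.1]
opening: 0.447
```

Call:
apply_moves --targets '[[[0,0,-3.5],[0,0,0]],[[0,0,-2],[0,0,0]],[[0,0,-1],[0,0,0]],[[0,0,0],[0,0,0]],[[0,0,0],[0,0,0]]]'

```text
time: 26.5
tool_pos: [0.5276, -0.0291, 0.2872]
tcp_rot: [0.718, 0.696, -0.0, -0.0]
contact_force: [-0.7, -0.1, -0.4]
opening: 0.449
```

Call:
apply_moves --targets '[[[0,0,0],[0,0,0]],[[0,0,0],[0,0,0]],[[0,0,0],[0,0,0]],[[0,0,0],[0,0,0]],[[0,0,0],[0,0,0]]]'

```text
time: 27.0
tool_pos: [0.528, -0.0292, 0.288]
tcp_rot: [0.718, 0.696, -0.0, -0.0]
contact_force: [-0.3, -1.3, -1.0]
opening: 0.454
```

```bash
python3 - <<'E'
from h import *
import pickle
s=bot.get_state();i=bot.camera_info("wrist");p,d=bot.camera("wrist");print(s["time"],s["tool_pos"])
pickle.dump((i,p,d,s),open("pics/w7.pkl","wb"))
cv2.imwrite("pics/wrist7.png",cv2.resize(p,None,fx=1.5,fy=1.5,interpolation=cv2.INTER_CUBIC))
for n in ["side","scene"]:
    p,d=bot.camera(n)
    c={"side":p[150:260,190:310],"scene":p[140:260,180:330]}[n]
    cv2.imwrite(f"pics/{n}7.png",cv2.resize(c,None,fx=5,fy=5,interpolation=cv2.INTER_CUBIC))
E
```

```text
27.0 [ 0.52800967 -0.02916378  0.28797187]
```

View pics/wrist7.png

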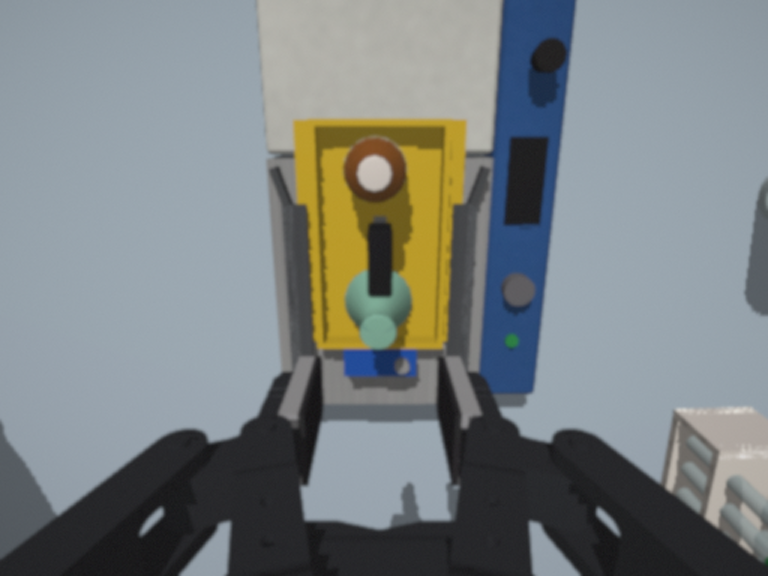

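View pics/scene7.png

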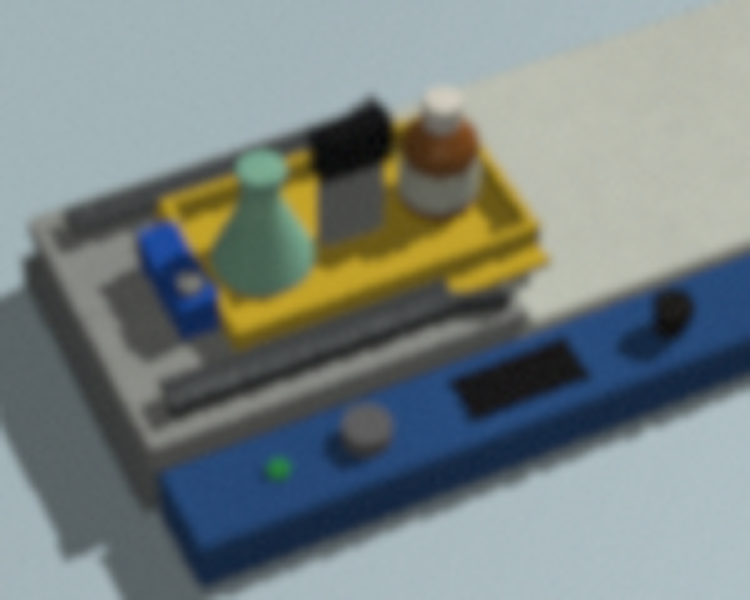

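View pics/side7.png

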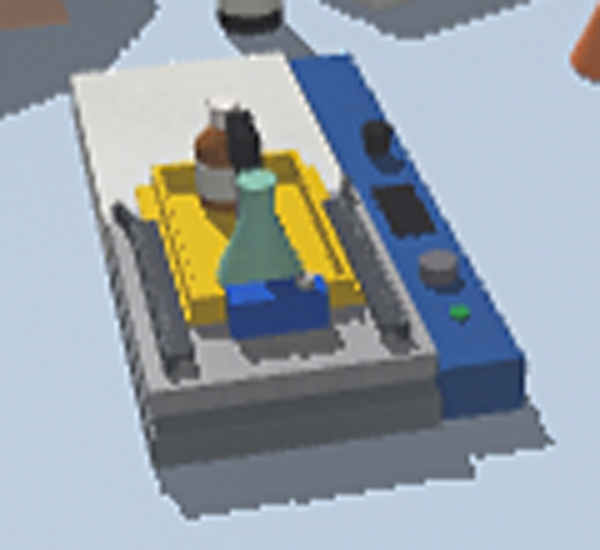

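```bash
python3 - <<'E'
from edge import *
import pickle
i,p,d,s=pickle.load(open("pics/w7.pkl","rb"));k=1/1.5
b=p[...,0].astype(np.float32);r=p[...,2].astype(np.float32);g=b-r
O=np.array([530.1,35.7]);a=np.radians(88.32);u=-np.array([np.cos(a),np.sin(a)]);v=np.array([-u[1],u[0]])
def L(nm,im,a,c,z,n=20,h=4):
    pts=edgepts(im,np.array(a)*k,np.array(c)*k,n,h);x,w,sd=fitw(i,pts,z);w=w*np.sign(w[1] if abs(w[1])>abs(w[0]) else w[0])
    print(nm,"dock",((x-O)@u).round(2),((x-O)@v).round(2),"deg",np.degrees(np.arctan2(w[1],w[0])).round(2),sd.round(2))
Z=.0545
L("rear",g,(305,120),(455,120),Z+.02)
L("front",g,(405,349),(440,349),Z+.02,10)
L("plateL",g,(294,130),(297,190),Z+.005);L("plateR",g,(466,130),(463,190),Z+.005)
L("gripfront",r,(371,296),(389,296),Z+.089,8)
L("shelf edge seam",cv2.cvtColor(p,cv2.COLOR_BGR2GRAY).astype(np.float32),(272,154),(290,154),.045,8)
L("stop back",g,(350,376),(385,376),Z+.026,10)
E
```

```text
rear dock -25.75 -5.38 deg -1.73 0.22
front dock 153.86 35.29 deg -1.7 0.01
plateL dock 4.01 -64.91 deg 87.79 0.18
plateR dock 4.38 64.16 deg 88.57 0.19
gripfront dock 84.47 -0.04 deg -1.68 0.1
shelf edge seam dock -3.45 -77.65 deg -4.8 0.1
stop back dock 175.39 -10.37 deg -0.55 0.16
```

```bash
python3 -c "
from bench import bot
print(bot.sign_off())"
```

```text
the job is handed in; nothing more can be done
None
```

The carrier is fully home on the platform, released, with bottle and flask upright. I handed the job in at about 27 s.

- **Getting over the step:** I gripped the handle and lifted the carrier about 13 mm. I felt the deck about 9 mm above the shelf, where the camera had suggested 9.5 mm, then took the carrier in under the rail lips with about 1 mm of clearance. With the front about 90 mm onto the deck I lowered it into contact (about 13 N).
- **Pushing home:** The plunger spring built up to about 1 N. The rigid stop was felt at a tool position of about x = 64.4 mm, and I pushed no harder than about 6.5 N. I then put the weight on the deck, opened the fingers and lifted straight up.
- **Last checks:**
  - The final wrist picture puts the carrier at about x = 64 mm in the dock, less than 1 mm off the centre line and in line with the dock.
  - Its front sits against the blue stop, so it does not appear to have sprung back. The plunger was hidden, so I judged it pressed in from the carrier's position and the rigid stop.
  - The force reading was near zero after release.
- **Disagreements:** At deck contact the -y side touched slightly first, with a sideways force of about 4 N. In the last picture, the position read from the front edge of the grip was about 1.5 mm short of the one from the carrier's ends, within camera accuracy. I did not re-measure the other things on the bench, but the arm never came near them except to pass above the shaker.

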